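# Glue up a tiled trivet in the ratchet clamp

### The arm

A 6-joint arm with a two-finger parallel gripper is mounted at the origin on the work surface. World frame = base frame: x ahead of the robot, y to its left, z up, the work surface at z = 0. Lengths are in m, angles in degrees, forces in N, time in s.
With the tool pointing down it reaches from about 0.4 to 0.825 m from the base axis. Payload 7 kg.
Tool frame: the origin (TCP) lies midway between the tips of the shut fingers; the grasp point (between the pads) lies 19 mm behind it; z points along the fingers, y is the direction in which the jaws open and shut (so a half turn about z gives the same grasp; the last joint's range is limited). The gripper opens to 88 mm and grips with 3 to 60 N. Pads are 19 mm wide; open, the fingers measure 130 mm over their backs; the gripper's body (78 mm by 193 mm) begins 47 mm behind the grasp point.
Start: joints at [83.887, 20.546, 0.682, 0, -70.136, -16.507], TCP at [0.26, 0.623, 0.227] pointing down, gripper open.
Joint ranges: [-176.03, 176.03], [-82.01, 121.73], [-58.28, 71.71], [-173.87, 95.51], [-174.79, -0.11], [-173.66, 173.66]. Speed limits (degrees/s): [136.94, 136.94, 172.46, 180, 180, 180].

### API

Orientations are given as a 3x3 rotation matrix whose columns are the frame's x, y, z axes.
In Python, from rig import robot gives the robot as it stands. Calls block until the motion is done:
- robot.goto(position, orientation): joint-space move of the TCP to a pose.
- robot.servo_line(position, ori=None, speed=0.15): straight line of the TCP; ori=None keeps the orientation; speed is the mean speed in m/s.
- robot.movej(angles): joint-space move.
- robot.move_gripper(opening): opening from 0.0 (shut) to 1.0 (fully open); the grip force is fixed at half the most; returns when the fingers have stopped.
- robot.dwell(seconds).
- robot.ik(position, orientation): joint angles nearest the present ones, or None.
- robot.grab_frame(name): name is "scene" or "top" or "wrist"; returns (picture, depth): 480x640x3 uint8, red, green, blue; 480x640 float32, m along the optical axis (not along the pixel's ray), 0 where there is no reading.
- robot.camera_info(name): a dict with "vfov" (degrees; the focal length in pixels is half the picture's height over the tangent of half this angle, whatever the lens; pixels are square), "cx", "cy" (the principal point, pixels), "view" (4x4, takes a point from world to camera coordinates); the wrist camera has in their place "T_tool_cam" (4x4, takes a point from camera to tool coordinates, whose origin is the TCP and whose axes are the flange's). Camera axes: x right, y down, z forward; pixel columns grow to the right and rows downward; lengths in m; the calibration is good to about 2 mm. A picture is of the moment at which its call begins: read the wrist's pose just before it. camera_info takes no time and is no camera call.
A pose or a line that the arm cannot do raises robot.Unreachable and nothing moves.
- robot.job_done(): hands the job in, once; it reports no verdict.
Readings, each from a call of its own:
- robot.read_t(): time.
- robot.read_qpos(): joint angles.
- robot.read_qvel(): joint speeds.
- robot.read_effort(): joint torques, N m.
- robot.read_position(): TCP position.
- robot.read_tcp_rot(): TCP orientation.
- robot.read_force(): force on the tool from outside, world axes, zero at the start.
- robot.read_ft_torque(): the same for the moment, N m.
- robot.read_grip_width(): opening from 0.0 (shut) to 1.0 (fully open).
Only numpy, scipy, OpenCV 4.12 (cv2) and the standard library are available. Lean on these libraries where they do the work, as an engineer would, in place of code of your own. Each camera call takes 0.05 s, during which the arm holds its last target. There are 200 camera calls.

### The job

On the worktop, press the propped-up edge of the blue tile down so the tile sits level in its wooden trivet frame; then pump the clamp's black trigger against its orange handle, letting it right out between strokes, until the black spring pad has pushed the dark end rail shut against the frame and the pad is itself pushed part-way back on its red stem, never so far that it bottoms out. Work the clamp by its trigger only, leave the mug, bowl and jar alone, and finish still holding the trigger squeezed.

Things in the scene. Friction and masses are not known exactly. Their poses are not given: they have to be found in the camera images.
- jig: Gluing jig fixed to the worktop: plywood board 400 x 160 x 12 mm. Origin: centre of its underside; x: the way the clamp pushes; z up. Along x: orange housing (x -0.138 to -0.058 m, 42 mm wide, 90 mm high over the worktop) with upright handle, black trigger, toothed rod, spring pad, loose rail, trivet frame (x 0.060 to 0.160, 110 mm wide, rims 30 mm over the worktop), steel end stop (46 mm).
- handle_grip (a point): Middle of the fixed upright orange handle at grip height, 140 mm over the worktop; 16 mm thick along the jig's x, 28 mm wide along y, top at 177 mm. Pinch handle and trigger together from above, fingers closing along the jig's x. A grip centred 8 mm from here towards the trigger (jig +x) lets both fingers arrive together at the end of a stroke.
- trigger_grip (a point): Middle of the black trigger bar (10 mm thick, 22 mm wide) at grip height, 139 mm over the worktop; bar top 167 mm. At rest 37 mm from the handle's middle along jig x (50 mm over both), fully squeezed 19 mm (32 mm over both). It pivots 56 mm below the grip. To let it right out, the finger on it must draw back beyond its rest place.
- trigger (a joint): Trigger angle, rad: 0 let out, 0.32 fully squeezed at its stop. A return spring (2 to 3 N at the grip) brings it back; squeezing takes 8 to 20 N at the grip, more as the pad loads.
- rod (a joint): How far the toothed rod has been driven towards the rail, m (starts at 0 to 0.018). A full stroke drives it one 6 mm tooth (28 mm per rad), after a lost motion of about 0.1 rad; the first stroke may drive it less. The trigger must be let out below 0.03 rad to catch the next tooth. Friction (9 N) keeps the rod in place when the trigger is let out.
- pad (a joint): How far the black spring pad is pushed back on its red stem, m: 0 free, 0.011 bottomed (the work is crushed). Spring 0.8 N per mm. It should end part-way, between 2 and 9.5 mm.
- pad_face (a point): Centre of the front face of the black spring pad (56 mm wide, 25 mm high), 29 mm over the worktop; it moves along jig x with the rod.
- rail_center (a point): Centre of the loose dark wooden end rail, 14 mm (x) x 110 mm (y) x 20 mm high, lying on the board between pad and frame. It starts 3 to 10 mm short of the frame, turned by up to 3 degrees. Closed, its centre is 7 mm from the joint line, on the clamp's side.
- rail: The same end rail; origin at the centre of its underside.
- joint_line (a point): Fixed point at the open end of the trivet frame, 22 mm over the worktop, where the rail's face must meet it; axes as the jig's.
- tile_center (a point): Centre of the loose blue ceramic tile, 88 mm (x) x 90 mm (y) x 9 mm; z is its normal. It starts in the frame with the edge nearer the clamp propped about 10 mm up. Level and seated, its centre is 24.5 mm over the worktop.
- tile_edge (a point): Point on the tile's top face above the cork plug that props it, 32 mm from the tile's middle towards the raised edge: press here, straight down. The plug is a tight fit; it slides down under about 5 N and stays down. Seated, this point is 29 mm over the worktop.
- bed (a point): Centre of the frame's floor where the tile belongs, 20 mm over the worktop; axes as the jig's.
- mug: White mug, 80 mm across, 90 mm high; origin at the centre of its underside. To be left alone.
- bowl: Green bowl, 130 mm across, 50 mm high; origin at the centre of its underside. To be left alone.
- jar: Amber jar with yellow cap, 60 mm across, 90 mm high; origin at the centre of its underside. To be left alone.
There are look-alikes about, which are no part of the job. Of the things like the part that bears tile_center, leave any that is pink or purple; of the rest the smaller one is meant.

How it is judged (in metres and radians):
On the way, in this order (a step that is already met when the one before it is completed fails the run):
1. the tile lies level in the frame (angle between tile_center's own z axis and vertical below 0.025 rad and z of tile_center in the frame of bed between 0.002 and 0.0065 m and horizontal distance between tile_center and bed below 0.008 m), for 0.2 s.
2. the end rail is closed against the frame by the pad (all of step 1 and x of rail_center in the frame of joint_line between -0.01 and -0.004 m and angle between the x axis of rail_center and the x axis of joint_line, either way round below 0.04 rad and angle between rail_center's own z axis and vertical below 0.06 rad and contact force between pad and rail above 0.5 N), for 0.1 s.
At the end, for the whole second after the job is handed in: Tile level (0.025 rad), seated (2 mm) and in place (8 mm); rail closed (3 mm) and square (0.04 rad); pad on the rail, pushed back 2 to 9.5 mm (about 1.5 to 8 N); fingers still hold the trigger squeezed (over 0.04 rad, over 0.7 N) (all of step 1 and x of rail_center in the frame of joint_line between -0.01 and -0.004 m and angle between the x axis of rail_center and the x axis of joint_line, either way round below 0.04 rad and angle between rail_center's own z axis and vertical below 0.06 rad and value of joint pad between 0.002 and 0.0095 m and contact force between pad and rail between 1 and 12 N and value of joint trigger above 0.04 rad and contact force between the fingers and trigger above 0.7 N and linear speed of rail below 0.01 m/s); the arm keeps its last pose, push and grip.
It fails at once if the spring pad is bottomed out: the work is crushed (value of joint pad above 0.0105 m).
It fails at once if the robot pushes the rod or pad instead of pumping (contact force between any of the arm, the fingers and rod above 1 N).
It fails at once if the mug, bowl or jar is disturbed (distance of any of mug, bowl, jar from where it was at the start of the episode above 0.02 m).
It also fails if it takes over 64 s, if anything falls off the work surface, if the arm or the gripper's body presses on something with over 40 N, if the wrist force passes 120 N, or if a joint passes its speed limit or range.

## Working session

There is one attempt and no reset: what is moved stays moved. The work goes in short steps, each a Python script; the robot and the scene stay as the last script left them, time stands still between calls to the robot, and variables do not carry over. Pictures are saved under pics/ and viewed, about 8 in all and at most 12, crops included, and the job is handed in when it is done.

```bash
mkdir -p pics; ls; cat > h.py <<'E'
import numpy as np, cv2
from rig import robot
def K(n):
    c=robot.camera_info(n); return 240/np.tan(np.radians(c['vfov'])/2),c['cx'],c['cy'],c
def save(n,f):
    im,d=robot.grab_frame(n); cv2.imwrite(f'pics/{f}.png',im[:,:,::-1]); np.save(f'pics/{f}.npy',d); return im,d
def world(n,d,pose=None):
    """HxWx3 world points"""
    f,cx,cy,c=K(n); v,u=np.mgrid[:480,:640]
    P=np.stack([(u-cx)/f*d,(v-cy)/f*d,d,np.ones_like(d)],-1)
    if n=='wrist':
        T=np.eye(4);T[:3,:3]=pose[1];T[:3,3]=pose[0];M=T@np.array(c['T_tool_cam'])
    else: M=np.linalg.inv(np.array(c['view']))
    return (P@M.T)[...,:3]
E
python3 - <<'E'
from h import *
for n in('scene','top'):
    im,d=save(n,n+'0'); np.save(f'pics/{n}0w.npy',world(n,d)); print(K(n)[:3], K(n)[3].keys(), (d==0).sum())
a=cv2.imread('pics/scene0.png');b=cv2.imread('pics/top0.png')
print(robot.read_t(),robot.read_tcp_rot())
E
```

```text
pics
(np.float64(496.95506447292394), 319.65892872088875, 232.6006028142434) dict_keys(['vfov', 'cx', 'cy', 'view']) 1247
(np.float64(579.641442986454), 316.1274508506841, 234.13443806515158) dict_keys(['vfov', 'cx', 'cy', 'view']) 1235
0.1 [[ 9.23032154e-01 -3.84722558e-01 -4.43514510e-04]
 [-3.84722793e-01 -9.23031112e-01 -1.39228054e-03]
 [ 1.26264040e-04  1.45574985e-03 -9.99998932e-01]]
```

View pics/top0.png

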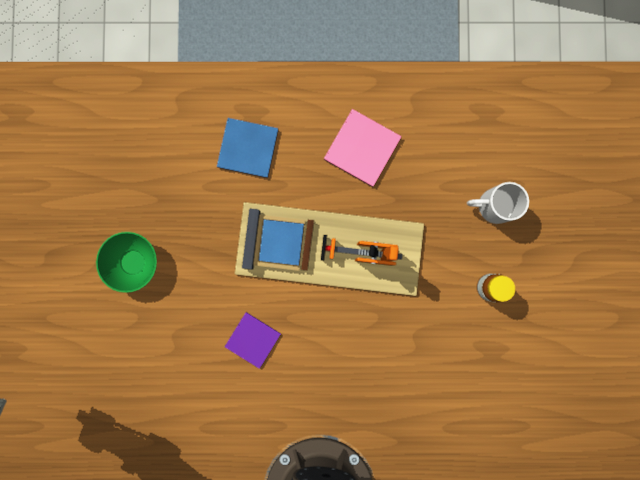

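View pics/scene0.png

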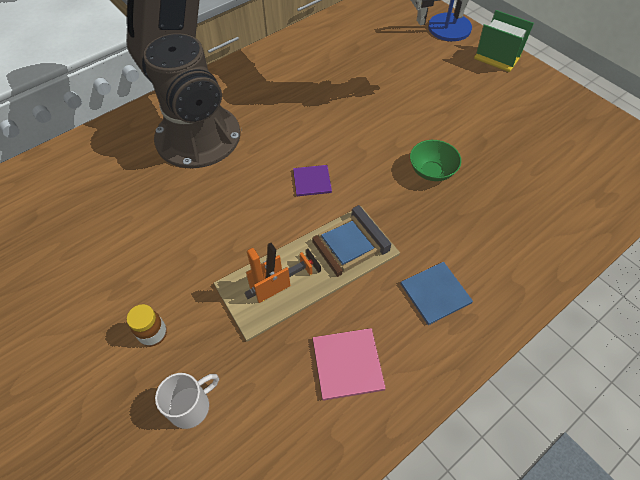

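The top picture shows these tile candidates: the blue one in the frame (283,242), a larger loose blue one (248,148), a pink one (363,148) and a purple one (253,340). The smaller of the blue ones is in the frame. The jig's x axis runs left in this picture. The orange handle is at (392,254) and the trigger is near (375,253).

```bash
python3 - <<'E'
from h import *
W=np.load('pics/top0w.npy'); im=cv2.imread('pics/top0.png')
def ex(px):
    for u,v in px: print((u,v),W[v,u].round(4))
ex([(248,148),(272,128),(225,165),(283,242),(363,148),(253,340),(392,254),(127,262),(505,200),(500,288)])
# board: points with z in 8..16mm around jig
m=((W[...,2]>.009)&(W[...,2]<.2)); m[:, :230]=0;m[:,430:]=0;m[:198]=0;m[300:]=0
m=cv2.morphologyEx(m.astype(np.uint8),cv2.MORPH_OPEN,np.ones((3,3)))
# corners at z=.012 by ray from pixels
f,cx,cy,c=K('top');M=np.linalg.inv(np.array(c['view']))
def ray(u,v,z):
    d=M[:3,:3]@np.array([(u-cx)/f,(v-cy)/f,1]);o=M[:3,3];return o+d*(z-o[2])/d[2]
mm=m&((W[...,2]<.02)) 
pts=W[(mm>0)][:,:2].astype(np.float32)
r=cv2.minAreaRect(pts);print('rect',r)
C=[ray(u,v,.012) for u,v in[(245,203),(424,224),(418,296),(236,276)]]
print(np.round(C,4)); 
R=cv2.minAreaRect(np.array(C)[:,:2].astype(np.float32));print(R)
crop=cv2.resize(im[195:305,225:435],None,fx=3.8,fy=3.8,interpolation=cv2.INTER_CUBIC);cv2.imwrite('pics/crop1.png',crop)
E
```

```text
(248, 148) [0.7476 0.1555 0.0109]
(272, 128) [0.7926 0.1025 0.0108]
(225, 165) [0.7096 0.2061 0.0108]
(283, 242) [0.5381 0.0759 0.0332]
(363, 148) [ 0.747  -0.099   0.0143]
(253, 340) [0.3259 0.1417 0.0092]
(392, 254) [ 0.5085 -0.1397  0.1785]
(127, 262) [0.4953 0.4202 0.0057]
(505, 200) [ 0.6329 -0.4144  0.0031]
(500, 288) [ 0.4413 -0.372   0.0901]
rect ((0.5243880152702332, -0.025117799639701843), (0.3999345302581787, 0.15966561436653137), 83.2594223022461)
[[ 0.625   0.1611  0.012 ]
 [ 0.5788 -0.2325  0.012 ]
 [ 0.4213 -0.2176  0.012 ]
 [ 0.4648  0.1795  0.012 ]]
((0.523222804069519, -0.027836695313453674), (0.39949798583984375, 0.16131287813186646), 83.759765625)
```

View pics/crop1.png

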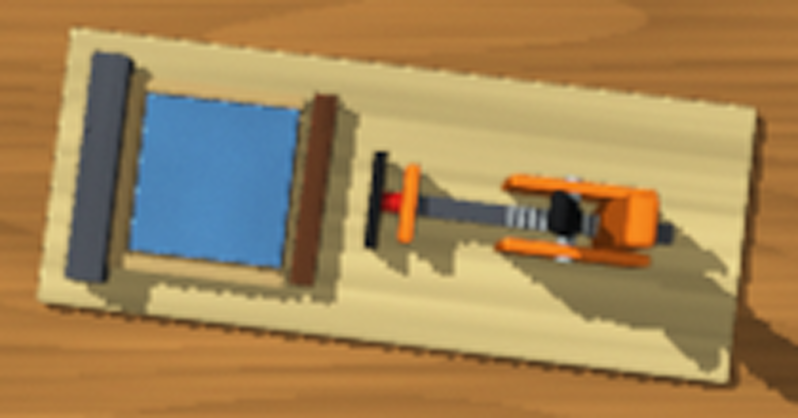

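```bash
cat >> h.py <<'E'
A=np.radians(83.26); JC=np.array([.5244,-.0251,0])
jx=np.array([np.cos(A),np.sin(A),0]);jy=np.array([-np.sin(A),np.cos(A),0]);dn=np.array([0,0,-1.])
def J(x,y,z): return JC+x*jx+y*jy+np.array([0,0,z])
def Rt(y): return np.column_stack([np.cross(y,dn),y,dn])
def tojig(p): q=np.asarray(p)-JC; return np.stack([q@jx,q@jy,q[...,2]],-1)
def pose(): return robot.read_position(),robot.read_tcp_rot()
E
python3 - <<'E'
from h import *
robot.move_gripper(0.0)
q=robot.read_qpos()
best=None
for s in(1,-1):
    a=robot.ik(J(.078,0,.16),Rt(s*jy)); print(s,a)
    if a is not None and(best is None or abs(a[5]-q[5])<best[0]): best=(abs(a[5]-q[5]),s)
R=Rt(best[1]*jy)
robot.goto(J(.078,0,.16),R)
robot.servo_line(J(.078,0,.055),speed=.12)
f0=np.array(robot.read_force());print(f0,robot.read_t())
z=.045
while z>.022:
    robot.servo_line(J(.078,0,z),speed=.03)
    f=np.array(robot.read_force())-f0; print(round(z,4),robot.read_position()[2].round(4),f.round(1))
    if f[2]>14 : break
    z-=.002
robot.dwell(.2)
print((np.array(robot.read_force())-f0).round(1))
robot.servo_line(J(.078,0,.1),speed=.15)
robot.goto(J(0.03,0,.27),R)
p=pose();im,d=save('wrist','w1');np.save('pics/w1w.npy',world('wrist',d,p));print(p,robot.read_t())
E
```

```text
1 [ 26.5673706   10.67783293 -22.24076776   0.         -57.08139931
 -33.3073706 ]
-1 [ 26.5673706   10.67783293 -22.24076776   0.         -57.08139931
 146.6926294 ]
[-0.56861456  0.02022376  0.38723694] 4.825
0.045 0.0449 [ 1.3 -0.1 -0.4]
0.043 0.0429 [ 1.  -0.4 -0.5]
0.041 0.0409 [ 0.6 -0.6 -0.3]
0.039 0.0391 [0.6 0.1 0.4]
0.037 0.0371 [ 1.  -1.4  2.2]
0.035 0.0349 [ 1.7 -2.3  1.5]
0.033 0.0329 [ 2.4 -1.3  1.4]
0.031 0.0308 [ 2.1 -0.6  1.5]
0.029 0.0293 [-0.6 -1.9  7.9]
0.027 0.0291 [-8.6 -1.9 29. ]
[-7.9 -1.5 28.7]
(array([0.52746346, 0.00460119, 0.26902816]), array([[-1.17890831e-01, -9.93025628e-01, -1.36161369e-03],
       [-9.93026560e-01,  1.17890793e-01,  1.08184216e-04],
       [ 5.30920186e-05,  1.36487248e-03, -9.99999067e-01]])) 9.1833
```

View pics/w1.png

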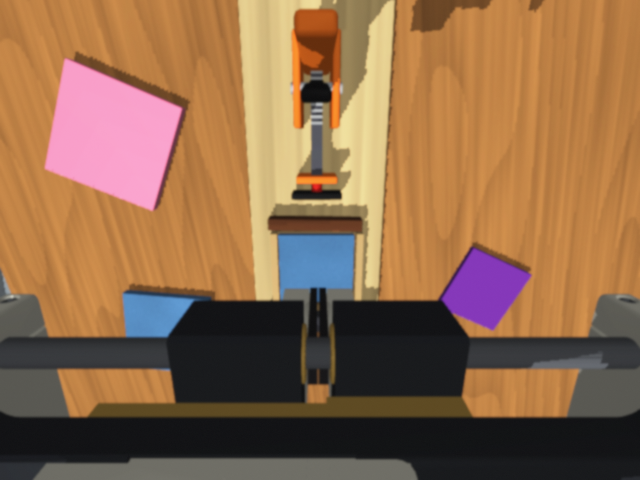

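The press stopped firmly at z = 0.029, which is the seated height. The wrist view shows the handle top at (317,22), the trigger top at (317,92), the pad at (317,194), the rail at (316,225) and the tile at (316,262). Next I'll measure these in 3D.

```bash
python3 - <<'E'
from h import *
W=np.load('pics/w1w.npy');im=cv2.imread('pics/w1.png').astype(int);Q=tojig(W)
hsv=cv2.cvtColor(im.astype(np.uint8),cv2.COLOR_BGR2HSV)
def st(n,m):
    q=Q[m]; print(n,len(q),'med',np.median(q,0).round(4),'lo',np.percentile(q,3,0).round(4),'hi',np.percentile(q,97,0).round(4)) if len(q) else print(n,0)
box=lambda u0,v0,u1,v1:(lambda m:(m.__setitem__((slice(v0,v1),slice(u0,u1)),True),m)[1])(np.zeros((480,640),bool))
z=Q[...,2]
st('handle',box(285,0,350,60)&(z>.172)&(z<.185))
st('trig',box(295,75,340,112)&(z>.155)&(z<.172))
st('pad',box(285,185,345,202)&(im.sum(2)<120)&(z>.03)); st('rail',box(265,212,365,236)&(z>.025)&(z<.04))
t=box(285,240,345,285); st('tile',t)
q=Q[t];A_=np.c_[q[:,:2],np.ones(len(q))];print('tile plane',np.linalg.lstsq(A_,q[:,2],rcond=None)[0])
t=box(290,275-255+230,345,260)
# board y edges at rows
b=(abs(z-.012)<.003)
for v in(150,250):
    u=np.where(b[v])[0]
    print(v,Q[v,u.min()],Q[v,u.max()])
for v in(222,225): 
    for u in(275,355): print('rail',Q[v,u])
E
```

```text
handle 1247 med [-0.1161 -0.001   0.1765] lo [-0.1238 -0.0139  0.1732] hi [-0.1092  0.0115  0.1782]
trig 510 med [-0.0759 -0.0014  0.166 ] lo [-0.0816 -0.0113  0.1595] hi [-0.071   0.0085  0.1677]
pad 283 med [ 0.0141 -0.0005  0.0412] lo [ 0.0124 -0.0249  0.0343] hi [0.0173 0.0226 0.0432]
rail 1324 med [ 0.0518 -0.0029  0.0315] lo [ 0.0448 -0.0547  0.0263] hi [0.0648 0.0486 0.0332]
tile 2700 med [ 0.0985 -0.0031  0.0289] lo [ 0.0717 -0.0376  0.0274] hi [0.1262 0.0304 0.0304]
tile plane [-0.74435283  0.00869782  0.1037608 ]
150 [-0.03162233 -0.3069596   0.01150704] [-0.03133494  0.07705803  0.01190005]
250 [ 0.0887145  -0.0800884   0.01260295] [0.09031023 0.19872709 0.00900026]
rail [ 0.04818586 -0.04914551  0.03111085]
rail [0.04783597 0.04320116 0.03289075]
rail [ 0.05170351 -0.04924934  0.03136441]
rail [0.05128317 0.04326251 0.03335521]
```

```bash
python3 - <<'E'
from h import *
for s in(1,-1): print(s,robot.ik(J(-.108,-.001,.12),Rt(s*jx)))
robot.move_gripper(1.0)
q=robot.read_qpos()
s=min((1,-1),key=lambda s:abs(robot.ik(J(-.108,-.001,.12),Rt(s*jx))[5]))
R=Rt(s*jx)
robot.goto(J(-.108,-.001,.27),R)
robot.servo_line(J(-.108,-.001,.12),speed=.15)
f0=np.array(robot.read_force()); print(s,robot.read_t(),f0)
p=pose();im,d=save('wrist','g0')
robot.move_gripper(0.0)
f=np.array(robot.read_force())-f0; w=robot.read_grip_width()*88
print('w',w,'f jig',f@jx,f@jy,f[2],tojig(robot.read_position()),robot.read_t())
im,d=save('wrist','g1'); im2,d2=save('scene','s1')
cv2.imwrite('pics/g1c.png',np.vstack([cv2.imread('pics/g1.png')[:, :],])) 
E
```

```text
1 [   6.74811312   12.5146178   -25.90136337    0.          -51.58401884
 -103.48811312]
-1 [  6.74811312  12.5146178  -25.90136337   0.         -51.58401884
  76.51188688]
-1 13.3833 [-0.33983009 -0.48239912  0.68402784]
w 34.5056912883862 f jig -2.2987241428583163 -1.9821388020720754 0.3908460705542909 [-0.10832015 -0.00125802  0.12015529] 14.3417
```

View pics/g1.png

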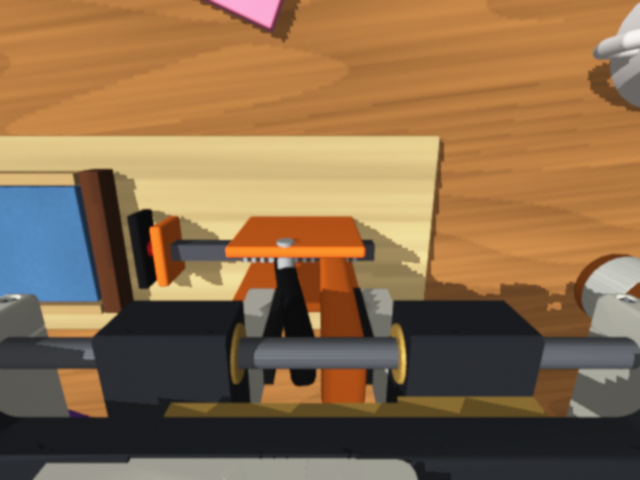

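```bash
cat >> h.py <<'E'
def meas(d,p,im,show=True):
    """jig-x extent of rail, pad, orange plate from a wrist picture taken in the grip pose"""
    Q=tojig(world('wrist',d,p)); x,y,z=Q[...,0],Q[...,1],Q[...,2]
    hsv=cv2.cvtColor(im,cv2.COLOR_RGB2HSV); h,s,v=[hsv[...,i].astype(int) for i in range(3)]
    near=(d>0)&(x>-.02)&(x<.075)&(z>.018)&(z<.06)
    m={'pad':near&(v<50)&(abs(y)<.03)&(x<.058),'plate':near&(s>200)&(v>140)&(h<13)&(abs(y)<.03),'rail':near&(h<12)&(v<120)&(v>=50)&(s>80)&(z>.029)&(z<.036),
       'tile':(d>0)&(h>100)&(h<118)&(s>120)&(abs(x-.1)<.06)&(z>.015)&(z<.06)}
    out={}
    for k,a in m.items():
        if a.sum()<30: out[k]=None; continue
        out[k]=np.r_[a.sum(),np.percentile(x[a],[2,50,98])*1e3].round(1)
        if k in('tile','rail'):
            pts=Q[a]; c=np.c_[pts[:,:2],np.ones(len(pts))]
            if k=='tile': out['tilt']=(np.linalg.lstsq(c,pts[:,2],rcond=None)[0][:2].round(3),np.median(pts[:,2]).round(4))
    if show: print(out)
    return out
E
python3 - <<'E'
from h import *
p=pose()
for n in('g0','g1'):
    im=cv2.imread(f'pics/{n}.png')[:,:,::-1].copy(); meas(np.load(f'pics/{n}.npy'),p,im)
E
```

```text
{'pad': array([2168. ,  -11.7,   14.8,   45.1]), 'plate': array([350. ,  -7.2,  -5.3,  11.6]), 'rail': array([2548. ,   -7.3,   50.2,   57.5]), 'tile': array([10047. ,    63.9,    94. ,   131.5]), 'tilt': (array([0.008, 0.002]), np.float64(0.0281))}
{'pad': array([2133. ,   -5.3,   19.9,   45.6]), 'plate': array([332. ,  -2.6,  -0.7,  16.6]), 'rail': array([ 2.781e+03, -2.500e+00,  5.060e+01,  5.790e+01]), 'tile': array([9876. ,   64.3,   93.9,  131. ]), 'tilt': (array([0.008, 0.001]), np.float64(0.0288))}
```

```bash
cat >> h.py <<'E'
def stroke(tag,close=0.0):
    robot.move_gripper(0.92); robot.dwell(.15); robot.move_gripper(close); robot.dwell(.1)
    p=pose(); im,d=save('wrist',tag); print(tag,'w',round(robot.read_grip_width()*88,2),'F',(np.array(robot.read_force())@np.c_[jx,jy]).round(1),'t',robot.read_t()); return meas(d,p,im)
E
python3 - <<'E'
from h import *
for i in(2,3,4): stroke(f'g{i}')
E
```

```text
g2 w 34.28 F [-4.2 -1.3] t 16.5
{'pad': array([2.232e+03, 8.000e-01, 2.590e+01, 4.550e+01]), 'plate': array([327. ,   3. ,   4.8,  22.4]), 'rail': array([2799. ,    3.1,   50.5,   57.9]), 'tile': array([9882. ,   64.2,   94. ,  130.9]), 'tilt': (array([0.008, 0.001]), np.float64(0.0288))}
g3 w 33.93 F [-3.6 -1.3] t 18.55
{'pad': array([1847. ,    5. ,   30.2,   45.4]), 'plate': array([337. ,   9.2,  11. ,  28.4]), 'rail': array([2806. ,    9.3,   50.5,   57.8]), 'tile': array([9879. ,   64.3,   94. ,  131.2]), 'tilt': (array([0.008, 0.001]), np.float64(0.0288))}
g4 w 34.35 F [-3.7 -1.7] t 20.6
{'pad': array([1488. ,   10. ,   35. ,   44.2]), 'plate': array([334. ,  15.2,  16.9,  34.5]), 'rail': array([2495. ,   15.2,   51.4,   58. ]), 'tile': array([9893. ,   64.2,   94. ,  131. ]), 'tilt': (array([0.008, 0.001]), np.float64(0.0288))}
```

View pics/g4.png

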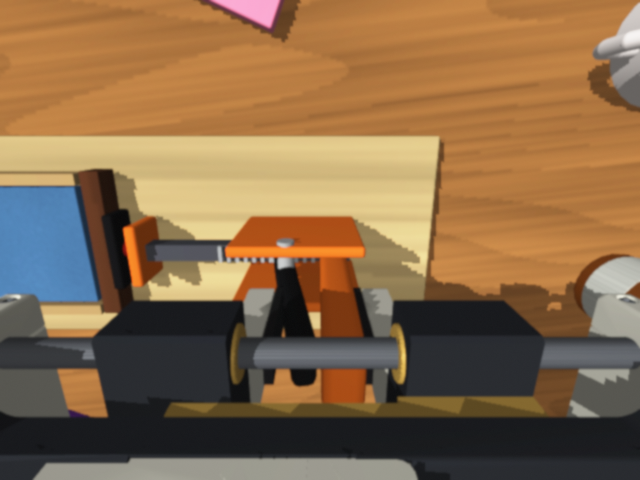

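```bash
python3 - <<'E'
import cv2,numpy as np
L=[cv2.resize(cv2.imread(f'pics/{n}.png')[165:315,60:195],None,fx=3.6,fy=3.6,interpolation=cv2.INTER_CUBIC)[:, :390] for n in('g3','g4')]
cv2.imwrite('pics/cmp.png',np.hstack(L))
E
```

```text
(no output)
```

View pics/cmp.png

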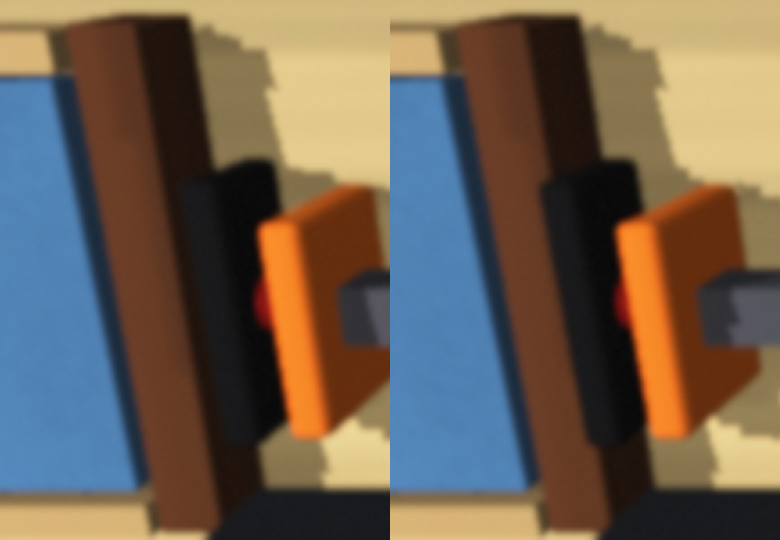

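```bash
cat >> h.py <<'E'
def meas2(n,p):
    im=cv2.imread(f'pics/{n}.png')[:,:,::-1].copy();d=np.load(f'pics/{n}.npy')
    Q=tojig(world('wrist',d,p)); x,y,z=Q[...,0],Q[...,1],Q[...,2]; v=im.max(2).astype(int)
    a=(d>0)&(z>.037)&(z<.046)&(x>-.02)&(x<.07)&(abs(y)<.04)
    pad=a&(v<50); pl=a&(im[...,0]>150)&(im[...,2]<70)&(z>.038)
    r=(d>0)&(z>.029)&(z<.0345)&(x>.03)&(x<.066)&(v>60)&(v<130)&(im[...,0]>1.5*im[...,2])
    o=[n]
    for k,m in(('pad',pad),('plate',pl)): o+= [k,m.sum(),(np.percentile(x[m],[50,90])*1e3).round(2)]
    for lo,hi in((-.045,-.03),(.03,.045)):
        m=r&(y>lo)&(y<hi)
        if m.sum()>20:o+=['rail',m.sum(),(np.percentile(x[m],[5,50,95])*1e3).round(2)]
    print(*o)
E
python3 - <<'E'
from h import *
stroke('g5')
p=pose()
for n in('g1','g2','g3','g4','g5'): meas2(n,p)
L=[cv2.resize(cv2.imread(f'pics/{n}.png')[165:315,60:195],None,fx=3.6,fy=3.6,interpolation=cv2.INTER_CUBIC)[:, :390] for n in('g4','g5')]
cv2.imwrite('pics/cmp2.png',np.hstack(L))
E
```

```text
g5 w 34.33 F [-2.5 -1. ] t 22.65
{'pad': array([1471. ,   16.4,   41.2,   47.1]), 'plate': array([343. ,  21.5,  23.2,  40.6]), 'rail': array([2114. ,   21.3,   55.5,   61.1]), 'tile': array([9421. ,   65.8,   95.5,  131.1]), 'tilt': (array([-0.   ,  0.001]), np.float64(0.0289))}
g1 pad 861 [18.43 21.75] plate 19 [1.   2.87] rail 394 [44.99 50.89 56.87] rail 306 [45.91 51.94 57.97]
g2 pad 981 [24.45 28.34] plate 19 [6.77 8.38] rail 390 [44.96 50.91 56.75] rail 311 [46.   51.86 58.11]
g3 pad 1011 [30.62 34.44] plate 18 [13.32 14.98] rail 394 [45.16 51.01 56.8 ] rail 312 [46.09 52.06 58.  ]
g4 pad 968 [36.13 39.77] plate 20 [18.96 20.96] rail 391 [45.05 51.13 57.03] rail 308 [46.12 52.01 58.03]
g5 pad 967 [42.15 45.85] plate 16 [25.2  26.37] rail 377 [49.31 54.64 60.62] rail 292 [49.17 54.92 60.67]
```

View pics/cmp2.png

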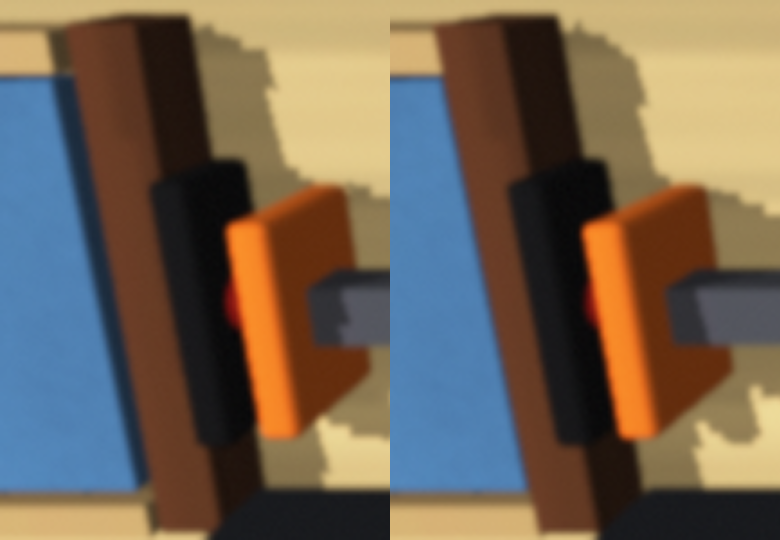

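After stroke 5 the rail has closed square on the frame: both ends are at about 60.7 mm and it moved 3.5 mm. The red stem gap is nearly unchanged, so the pad is hardly loaded. One more full stroke should push it back about 6 mm.

```bash
python3 - <<'E'
from h import *
stroke('g6')
p=pose()
for n in('g5','g6'): meas2(n,p)
L=[cv2.resize(cv2.imread(f'pics/{n}.png')[165:315,60:195],None,fx=3.6,fy=3.6,interpolation=cv2.INTER_CUBIC)[:, :390] for n in('g5','g6')]
cv2.imwrite('pics/cmp3.png',np.hstack(L))
E
```

```text
g6 w 34.69 F [-2.9 -1.6] t 24.7167
{'pad': array([1000. ,   19.1,   43.1,   48.7]), 'plate': array([353. ,  27.1,  29. ,  41.3]), 'rail': array([2044. ,   27. ,   56.1,   61.5]), 'tile': array([9358. ,   66.3,   95.8,  131.4]), 'tilt': (array([-0.   ,  0.001]), np.float64(0.0289))}
g5 pad 968 [42.18 45.88] plate 16 [25.22 26.39] rail 377 [49.33 54.66 60.64] rail 292 [49.2  54.95 60.7 ]
g6 pad 710 [43.85 46.62] plate 27 [40.59 41.26] rail 374 [49.75 55.3  60.83] rail 280 [49.79 55.5  61.16]
```

View pics/cmp3.png

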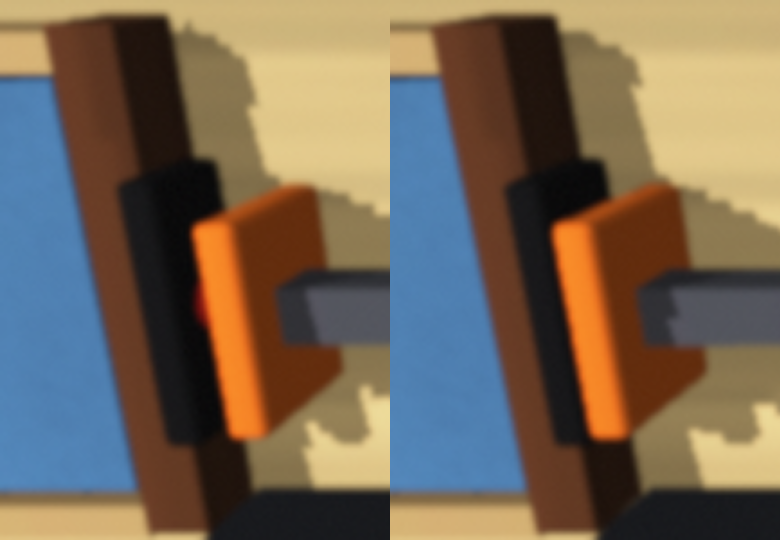

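```bash
python3 - <<'E'
from h import *
robot.dwell(.3)
p=pose();im,d=save('wrist','g7');meas2('g7',p);print(robot.read_grip_width()*88,robot.read_t())
robot.job_done()
E
```

```text
g7 pad 714 [43.76 46.54] plate 27 [40.62 41.39] rail 372 [49.7  55.29 60.89] rail 285 [49.59 55.59 60.9 ]
34.53902173399993 25.0667
the job is handed in; nothing more can be done
```

The job is handed in, at about 25 s on the robot's clock; the rig gives no verdict, so these results come from my own measurements. I pressed the blue tile level, then pumped the clamp six full strokes by its trigger. I handed it in with the trigger still squeezed.

- **Tile:** the press met a firm stop of about 29 N at z = 0.029 m, the seated height. Later wrist views gave a tilt of 0.008 rad or less and a top face at 28.9 mm. The tile may have slid about 2 mm along the jig when the rail closed, which is well inside the 8 mm limit.
- **Rail:** it closed against the frame, with both ends' faces at jig x of about 60.9 mm (nominal 60), so it is square to within the measurement.
- **Pad:** on the last stroke the plate carried on the rod advanced about 5.8 mm while the pad moved only about 0.6 mm. That puts the pad about 5 mm back on its stem, inside the 2–9.5 mm window and short of bottoming out.
- **Grip:** the fingers read 34.5 mm over the handle and trigger, where 32 mm was expected at full squeeze. I took that as an offset in the width reading, because every full stroke moved the rod 6 mm. I didn't measure the finger force on the trigger directly.
- **Other objects:** I kept the arm clear of the mug, bowl and jar, but took no final picture to confirm they hadn't moved.

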